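# Engage the pressure roller and zero the counter

## Task

Get the cable-measuring bench ready for the next cut: push the ball-knobbed lever on the measuring head over its centre until it snaps across and the roller stays down on the wheel, then press the reset button on top of the counter fully down and let it come back out. Use the fingertips only: pick nothing up, leave the counter standing where it is, and do not disturb the reel brake lever or the other things on the bench.

Things in the scene. Friction and masses are not known exactly. Their poses are not given: they have to be found in the camera images.
- head: Measuring head, bolted to the bench: dark steel base plate 150 mm (its x) by 240 mm (its y) by 10 mm, carrying a grey post 120 mm high with a spring strut on its near side at (0, -50 mm), an aluminium measuring wheel (70 mm across, top 90 mm above the bench) at (0, +45 mm), a cable guide 101 mm high at each end (y = +-108 mm) and the roller lever. Origin: centre of the plate's underside, on the bench. Its yaw is within 0.4 rad of the world's; it may stand left or right.
- lever_pivot (a point): Point on the lever's hinge axis in the plane where the stem swings: at (-55, -50, 106) mm in the head's frame. The hinge axis is level, along the head's x.
- lever_knob (a point): Centre of the black ball knob (28 mm across) at the end of the lever's straight steel stem (10 mm thick), 100 mm from lever_pivot. It swings over the top in the head's y-z plane, on the robot's side of the head (x = -55 mm in the head's frame). The stem is bare above 15 mm from the pivot; nothing else of the head reaches above 135 mm near it except the roller (32 mm across, arm 95 mm long), which swings in a plane 35 mm or more farther to the head's +x.
- roller_lever (a joint): Angle of the over-centre roller lever, rad: 0 = open (knob leans 0.6 rad from upright to the head's -y, roller raised off the wheel), 0.6 = upright, 1.2 = closed (knob leans 0.6 rad to the head's +y, roller down on the wheel). Bistable spring: up to about 0.45 N m resists the push at first (about 6 N, 70 mm from the pivot), fading to nothing somewhat before upright; once past it snaps by itself to 1.2 and stays.
- counter: Length counter, a loose grey instrument of 0.8 kg standing on the bench: 90 mm (x) by 150 mm (y), top 60 mm above the bench, with a display on its -x face, a steel carrying handle across its top at y = -45 mm (94 mm above the bench) and the reset button at y = +42 mm. Origin: centre of its underside. Yaw within 0.4 rad.
- reset_button_top (a point): Centre of the top face of the reset button, a black round button 30 mm across in an aluminium collar on top of the counter; pressed straight down.
- reset_button (a joint): Travel of the reset button, m: 0 = out, 0.006 = fully pressed; a spring returns it. Fully pressed takes about 5 N.
- brake (a joint): Short lever (60 mm) of the reel brake on the reel stand at the left rear of the bench: not part of the job, to be left at 0.
- jar: Bystander: jar with steel cap, 42 mm across, 60 mm high; loose. Origin at the centre of its underside.
- tape: Bystander: roll of tape, 90 mm across, 22 mm high; loose. Origin at the centre of its underside.
- screwdriver: Bystander: screwdriver lying flat; loose. Origin in its handle's axis.
- lamp_box: Bystander: cardboard box 70 x 70 x 100 mm; loose. Origin at the centre of its underside.
- carton: Bystander: pale carton 60 x 130 x 60 mm; loose. Origin at the centre of its underside.
- downlight: Bystander: aluminium lamp housing, 90 mm across, 50 mm high; loose. Origin at the centre of its underside.
- spool: Bystander: small empty white spool, 80 mm across, 55 mm high; loose. Origin at the centre of its underside.
- mug: Bystander: white mug, 76 mm across, 85 mm high; loose. Origin at the centre of its underside.
Not all that is in view belongs to the job. Leave any green or pink look-alike of the counter alone.

How it is judged:
On the way, in this order (a step that is already met when the one before it is completed fails the run):
1. the roller lever has snapped over to closed (value of joint roller_lever above 1.12 rad), for 0.2 s.
2. then the reset button is pressed down (at least 4.5 of 6 mm) (value of joint roller_lever above 1.12 rad and value of joint reset_button above 0.0045 m), for 0.05 s.
At the end, for the whole second after the job is handed in: The roller lever rests closed (joint above 1.12 rad), the reset button is out again (under 1.5 mm), the counter stands level within 20 mm of where it was, the brake lever is off its start by less than 0.2 rad, and every bystander is upright and within 30 mm of its start (value of joint roller_lever above 1.12 rad and velocity of joint roller_lever below 0.1 rad/s and value of joint reset_button below 0.0015 m and distance of counter from where it was at the start of the episode below 0.02 m and angle between counter's own z axis and vertical below 0.05 rad and linear speed of counter below 0.01 m/s and value of joint brake below 0.2 rad and not (distance of any of jar, tape, screwdriver, lamp_box, carton, downlight, spool, mug from where it was at the start of the episode above 0.03 m or angle between any of jar, lamp_box, carton, spool, mug, downlight, tape's own z axis and vertical above 0.5 rad)); the robot touches nothing.
It fails at once if the counter is lifted, tipped or shoved more than 30 mm (height (world z) of counter above 0.012 m or angle between counter's own z axis and vertical above 0.2 rad or distance of counter from where it was at the start of the episode above 0.03 m).
It fails at once if the reel brake lever is moved (value of joint brake above 0.25 rad).
It fails at once if a bystander is moved more than 30 mm, lifted or tipped over (distance of any of jar, tape, screwdriver, lamp_box, carton, downlight, spool, mug from where it was at the start of the episode above 0.03 m or angle between any of jar, lamp_box, carton, spool, mug, downlight, tape's own z axis and vertical above 0.5 rad).
It also fails if it takes over 48 s, if anything falls off the work surface, if the arm or the gripper's body presses on something with over 40 N, if the wrist force passes 120 N, or if a joint passes its speed limit or range.

## Robot

A 6-joint arm with a two-finger parallel gripper is mounted at the origin on the work surface. World frame = base frame: x ahead of the robot, y to its left, z up, the work surface at z = 0. Lengths are in m, angles in rad, forces in N, time in s.
With the tool pointing down it reaches from about 0.35 to 0.975 m from the base axis. Payload 4.9 kg.
Tool frame: the origin (TCP) lies at the very end of the fingers, on their centre line; the grasp point (between the pads) lies behind it (r.grip_point_offset is the z of the grasp point in the tool frame, in m); z points along the fingers, y is the line along which they close (so a half turn about z gives the same grasp; the last joint's range is limited). The gripper opens to 85 mm and grips with 20 to 120 N. Pads are 22 mm wide; open, the fingers measure 114 mm over their backs; the gripper's body (76 mm by 85 mm) begins 54 mm behind the grasp point. The pads swing forward as they close: fully open they stand 13 mm farther back than shut.
Start: joints at [1.207, 0.053, 1.613, -0, 1.476, -0.119], TCP at [0.151, 0.606, 0.231] pointing down, gripper open.
Joint ranges: [-3.01, 3.01], [-1.01, 2.22], [0.06, 2.58], [-1.02, 4.17], [0.09, 2.62], [-3.14, 3.14]. Speed limits (rad/s): [2.57, 2.57, 3.14, 3.14, 3.14, 3.14].

## Interface

Orientations are given as a unit quaternion [x, y, z, w].
In Python, from plant import r gives the robot as it stands.
- The arm moves only by the tool step_arm, never from a script. Its argument "deltas" is a list of rows, each a list of 4 numbers: the shift along the world's x, y, z in mm, then the turn about the world's z in rad. In form: [[x, y, z, turn], ...]. A call has 1 to 10 rows; each row is the pose to reach, as a shift and turn from the pose commanded when the call began; what a row does not reach only later rows make up. A row lasts 1/10 s, in which the tool goes at most 50 mm and 8.59 degrees, less where a joint would pass 70% of its speed; a pose out of reach is approached as far as the arm can. A call with a gripper value outside its range is refused whole. "gripper" is the closure, from -1 (fully open) to 1 (shut), set as the call begins (left out, the last holds). The fingers move at their own pace and stop on an object; "newtons" is the grip in N (left out, the last holds). Time passes only in rows, so rows that repeat a pose let the fingers close. It gives the time, the measured TCP pose, the force, the opening and the grip force at its end, in the units of the state.
- r.observe(): the state, without advancing time (a new reading comes with each control period).
- r.get_image(name): name is "scene" or "top" or "wrist"; returns a dict with "img" (400x640x3 uint8, red, green, blue), "range_z" (400x640 float32, m along the optical axis (not along the pixel's ray), 0 where there is no reading), "mtx" (3x3 intrinsics, pixels), "D" ([k1, k2, p1, p2, k3] as OpenCV has them; the pictures are not rectified), "pose" (4x4, takes a point from camera to world coordinates); the wrist camera has in their place "mount" (4x4, takes a point from camera to tool coordinates, whose origin is the TCP and whose axes are the flange's). Camera axes: x right, y down, z forward; pixel columns grow to the right and rows downward; lengths in m; the calibration is good to about 2 mm. A picture is of the moment at which its call begins: read the wrist's pose just before it.
- r.hand_in(): hands the job in; it is judged then, once.
Trained networks look in the newest picture that a camera, given by its name, has taken for a name from the list of things; names that differ only in an ending like _2 or _b are one class to them, and where a whole thing is asked for, a point or a joint stands for the part that bears it (a point fixed in the world has none). Each returns a list of dicts, best first, with "confidence" (0 to 1); they miss things now and then, are a little off and sometimes report something else, mostly with a low value. They report only what shows in the picture. A call takes as long as a camera call. They do not tell look-alikes from the thing itself.
- r.find_in(target, camera): "centre" ([x, y, z] in m, in the coordinates of the camera as it stood for that picture, good to about 4 mm: the middle of the surface that is visible of it).
The state is a dict: "time": time; "joint_positions": joint angles; "qvel": joint speeds; "effort": joint torques, N m; "eef_pos": TCP position; "eef_rot": TCP orientation; "contact_force": force on the tool from outside, world axes, zero at the start; "moment": the same for the moment, N m; "gripper_width": finger opening in m; "gripper_force": force on a finger pad.
Only numpy, scipy, OpenCV 4.12 (cv2) and the standard library are available. Lean on these libraries where they do the work, as an engineer would, in place of code of your own. Each camera call takes 0.05 s, during which the arm holds its last target. There are 200 camera calls.

## Working session

There is one attempt and no reset: what is moved stays moved. The work goes in short steps, Python scripts to look and compute and a tool call to move; the robot and the scene stay as the last step left them, time stands still between calls to the robot, and variables do not carry over. Pictures are saved under pics/ and viewed, at most 10 in all, crops included, and the job is handed in when it is done.

Besides the shell and the picture viewer there is one more tool, called by a JSON object that holds its "name" and its "arguments", one argument or row to a line. step_arm: Moves the arm, as the interface text tells. Its arguments: {"type":"object","properties":{"deltas":{"type":"array"},"gripper":{"type":"number"},"newtons":{"type":"number"}},"required":["deltas"]}

```bash
mkdir -p pics
cat > h.py <<'E'
import numpy as np,cv2
from plant import r
def shot(n):
    d=r.get_image(n)
    if 'pose' in d: T=d['pose']
    return d
def w(T,p): return (np.asarray(T)@np.r_[p,1])[:3]
def cloud(d,T):
    z=d['range_z'];v,u=np.mgrid[:400,:640]
    p=cv2.undistortPoints(np.stack([u,v],-1).reshape(-1,1,2).astype(float),d['mtx'],np.array(d['D'])).reshape(400,640,2)
    P=np.dstack([p*z[...,None],z]);P=P@np.array(T)[:3,:3].T+np.array(T)[:3,3]
    P[z<=0]=np.nan
    return P
E
python3 - <<'E'
from h import *
for n in ['scene','top']:
    d=shot(n);cv2.imwrite(f'pics/{n}0.png',d['img'][...,::-1]);np.save(n,cloud(d,d['pose']))
    for t in ['head','lever_knob','counter','reset_button_top','brake','jar','mug','lamp_box','carton','spool','downlight','tape','screwdriver']:
        print(n,t,[(np.round(w(d['pose'],q['centre']),3).tolist(),round(q['confidence'],2)) for q in r.find_in(t,n)][:3])
E
```

```text
scene head [([0.611, -0.197, 0.006], 0.81)]
scene lever_knob [([0.599, -0.216, 0.191], 0.78), ([0.577, 0.005, 0.052], 0.51)]
scene counter [([0.81, 0.295, 0.06], 0.96), ([0.243, 0.375, 0.061], 0.82), ([0.443, 0.256, 0.059], 0.8)]
scene reset_button_top [([0.761, 0.277, 0.085], 0.67), ([0.26, 0.393, 0.077], 0.38)]
scene brake []
scene jar [([0.577, 0.008, 0.052], 0.57)]
scene mug [([0.451, 0.463, 0.056], 0.56)]
scene lamp_box [([0.611, -0.195, 0.009], 0.72), ([0.8, -0.113, 0.102], 0.71)]
scene carton [([0.796, -0.113, 0.103], 0.57)]
scene spool [([0.611, -0.458, 0.057], 0.73)]
scene downlight [([0.465, -0.451, 0.029], 0.76), ([0.592, -0.216, 0.187], 0.73)]
scene tape [([0.378, 0.08, 0.015], 0.68)]
scene screwdriver [([0.429, -0.129, 0.026], 0.51)]
top head []
top lever_knob [([0.556, -0.224, 0.202], 0.71)]
top counter [([0.787, 0.285, 0.06], 0.94), ([0.221, 0.369, 0.061], 0.9), ([0.604, 0.232, 0.06], 0.86)]
top reset_button_top [([0.595, 0.276, 0.082], 0.44)]
top brake [([0.596, 0.277, 0.082], 0.62), ([0.573, -0.19, 0.014], 0.6)]
top jar [([0.556, 0.004, 0.058], 0.59)]
top mug [([0.438, 0.484, 0.042], 0.78)]
top lamp_box [([0.771, -0.118, 0.101], 0.78)]
top carton [([0.786, 0.104, 0.063], 0.67)]
top spool [([0.601, -0.459, 0.057], 0.64)]
top downlight [([0.447, -0.452, 0.035], 0.65)]
top tape [([0.374, 0.086, 0.021], 0.52), ([0.556, -0.227, 0.198], 0.27), ([0.436, 0.48, 0.04], 0.18)]
top screwdriver [([0.424, -0.13, 0.02], 0.53)]
```

View pics/scene0.png

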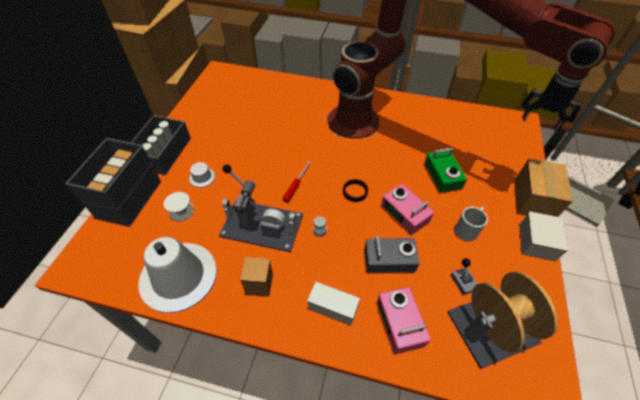

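View pics/top0.png

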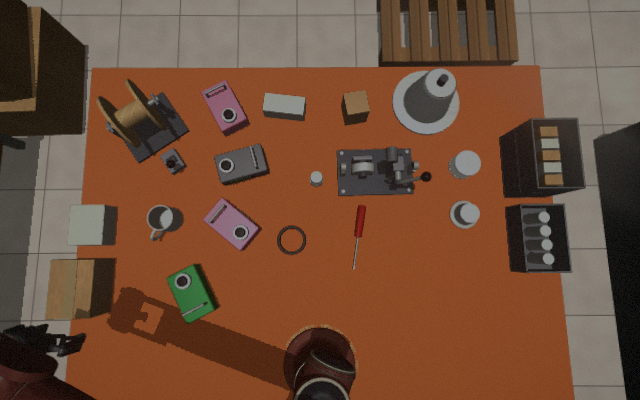

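The top view shows the grey counter at (241,164) with its button at (226,166). The head is at (375,172) with the knob at (426,177), and the jar at (316,178). The reel brake is at (172,160). The two views disagree by about 2–4 cm, so I'm checking the clouds.

Run:
```python
from h import *
T=np.load('top.npy');S=np.load('scene.npy')
def show(n,P,pts):
    for k,(u,v) in pts.items(): print(n,k,np.round(P[v,u],3))
show('top',T,dict(c1=(340,152),c2=(409,151),c3=(411,191),c4=(342,193),knob=(426,177),wheel=(362,167),post=(398,170),btn=(226,166),ctr=(245,165),h1=(256,155),jar=(316,178),table=(300,150),table2=(150,330)))
show('scene',S,dict(p1=(224,230),p2=(296,243),p3=(300,215),knob=(227,169),btn=(408,248),ctr=(392,262),table=(300,150),jar=(320,222)))
imgs={n:cv2.imread(f'pics/{n}0.png') for n in('top','scene')}
for n,P,box in(('top',T,(205,140,275,190)),('scene',S,(355,225,425,280))):
    im=imgs[n].astype(int);sub=np.zeros((400,640),bool);sub[box[1]:box[3],box[0]:box[2]]=1
    m=sub&(abs(P[...,2]-.06)<.006)
    q=P[m][:,:2].astype(np.float32);print(n,'counter top',m.sum(),cv2.minAreaRect(q))
    m=sub&(P[...,2]>.068);m2=m;print(n,'high pts',np.round(P[m2][::12],3).tolist())
for n,P,box in(('top',T,(330,140,445,205)),('scene',S,(215,155,310,255))):
    sub=np.zeros((400,640),bool);sub[box[1]:box[3],box[0]:box[2]]=1
    m=sub&(P[...,2]>.150);print(n,'lever pts',np.round(P[m][::4],3).tolist())
    m=sub&(abs(P[...,2]-.010)<.005)&(imgs[n].max(2)<110);print(n,'plate',m.sum(),cv2.minAreaRect(P[m][:,:2].astype(np.float32)))
```

```text
top c1 [ 0.651 -0.077  0.014]
top c2 [ 0.654 -0.3    0.01 ]
top c3 [ 0.523 -0.301  0.009]
top c4 [ 0.519 -0.081  0.009]
top knob [ 0.531 -0.291  0.2  ]
top wheel [ 0.585 -0.136  0.089]
top post [ 0.569 -0.237  0.115]
top btn [0.593 0.273 0.081]
top ctr [0.601 0.22  0.057]
top h1 [0.631 0.186 0.061]
top jar [0.557 0.002 0.062]
top table [0.662 0.053 0.004]
top table2 [ 0.106  0.508 -0.002]
scene p1 [ 0.641 -0.292  0.008]
scene p2 [ 0.621 -0.057 -0.004]
scene p3 [ 0.522 -0.073  0.009]
scene knob [ 0.542 -0.285  0.196]
scene btn [0.603 0.28  0.083]
scene ctr [0.648 0.243 0.062]
scene table [ 0.222 -0.162 -0.002]
scene jar [0.566 0.007 0.06 ]
top counter top 1128 ((0.6082390546798706, 0.23492935299873352), (0.09128414839506149, 0.14935022592544556), 16.09496307373047)
top high pts [[0.651, 0.203, 0.092], [0.641, 0.193, 0.094], [0.625, 0.196, 0.098], [0.619, 0.278, 0.073], [0.616, 0.272, 0.074], [0.613, 0.27, 0.071], [0.609, 0.277, 0.079], [0.607, 0.291, 0.072], [0.602, 0.19, 0.091], [0.602, 0.267, 0.081], [0.599, 0.279, 0.081], [0.595, 0.181, 0.093], [0.596, 0.262, 0.078], [0.592, 0.279,
[... 4017 characters left out ...]
 -0.196, 0.209], [0.606, -0.187, 0.204], [0.617, -0.209, 0.206], [0.616, -0.197, 0.209], [0.608, -0.19, 0.201], [0.614, -0.215, 0.196], [0.614, -0.202, 0.199], [0.613, -0.19, 0.202], [0.614, -0.216, 0.191], [0.618, -0.2, 0.201], [0.616, -0.189, 0.202], [0.615, -0.213, 0.189], [0.618, -0.198, 0.196], [0.614, -0.188, 0.196], [0.617, -0.202, 0.19], [0.616, -0.191, 0.192], [0.621, -0.201, 0.19], [0.615, -0.192, 0.186], [0.619, -0.203, 0.182], [0.618, -0.205, 0.176], [0.622, -0.206, 0.177], [0.618, -0.209, 0.165], [0.619, -0.21, 0.162], [0.619, -0.21, 0.157], [0.618, -0.212, 0.15]]
scene plate 1631 ((0.5575898885726929, -0.18492700159549713), (0.2160048633813858, 0.2384202778339386), 1.029296875)
```

Run:
```python
from h import *
from scipy.spatial.transform import Rotation as R
o=r.observe();print(o['time'],o['eef_pos'],np.round(R.from_quat(o['eef_rot']).as_matrix(),3),r.grip_point_offset,o['contact_force'])
```

```text
1.4 [0.15146286 0.60633829 0.2312919 ] [[-0.97   0.242 -0.   ]
 [ 0.242  0.97  -0.   ]
 [ 0.    -0.    -1.   ]] -0.0187 [-0.49723938 -0.19933095  0.56605691]
```

{"name": "step_arm", "arguments": {
  "deltas": [
    [10, -10, 40, 0],
    [40, -40, 60, 0],
    [80, -80, 60, 0],
    [120, -120, 60, 0],
    [160, -160, 60, 0],
    [190, -200, 60, 0],
    [220, -240, 60, 0],
    [240, -280, 60, 0],
    [250, -330, 60, 0],
    [260, -380, 60, 0]
  ],
  "gripper": 1
}}

```text
time: 2.4
eef_pos: [0.4087, 0.2395, 0.2914]
eef_rot: [0.122, 0.993, 0.0, 0.0]
contact_force: [0.5, 0.2, -0.1]
gripper_width: 0.0002
gripper_force: 0.0
```

{"name": "step_arm", "arguments": {
  "deltas": [
    [10, -50, 0, 0.03],
    [20, -100, 0, 0.06],
    [30, -150, 0, 0.1],
    [40, -200, 0, 0.13],
    [50, -250, 0, 0.16],
    [60, -300, 0, 0.2],
    [70, -350, 0, 0.245],
    [80, -400, 0, 0.245],
    [90, -450, 0, 0.245],
    [90, -450, 0, 0.245]
  ]
}}

```text
time: 3.4
eef_pos: [0.4981, -0.213, 0.2908]
eef_rot: [0.002, 1.0, -0.0, -0.0]
contact_force: [-0.1, 0.4, -0.5]
gripper_width: -0.0001
gripper_force: 0.0
```

Run:
```python
from h import *
from scipy.spatial.transform import Rotation as R
o=r.observe();T=np.eye(4);T[:3,:3]=R.from_quat(o['eef_rot']).as_matrix();T[:3,3]=o['eef_pos']
d=r.get_image('wrist');cv2.imwrite('pics/w1.png',d['img'][...,::-1])
P=cloud(d,T@d['mount']);print(np.round(o['eef_pos'],3))
m=(P[...,2]>.14)&(P[...,2]<.22)&(P[...,1]>-.33)&(P[...,1]<-.16)&(P[...,0]>.5)
Q=P[m];k=Q[(Q[:,0]<.565)];print(len(k),np.nanmin(k,0),np.nanmax(k,0))
kk=k[k[:,2]>.185];print('knob',kk.mean(0),kk.min(0),kk.max(0))
s=k[(k[:,2]>.145)&(k[:,2]<.17)];print('stem',s.mean(0) if len(s) else 0)
```

```text
[ 0.498 -0.213  0.291]
1239 [ 0.51860376 -0.30288403  0.14009419] [ 0.54473764 -0.2513325   0.20397985]
knob [ 0.52915936 -0.28832319  0.19704206] [ 0.51860376 -0.30288403  0.1851466 ] [ 0.54473764 -0.27673876  0.20397985]
stem [ 0.53043374 -0.26570946  0.15801873]
```

View pics/w1.png

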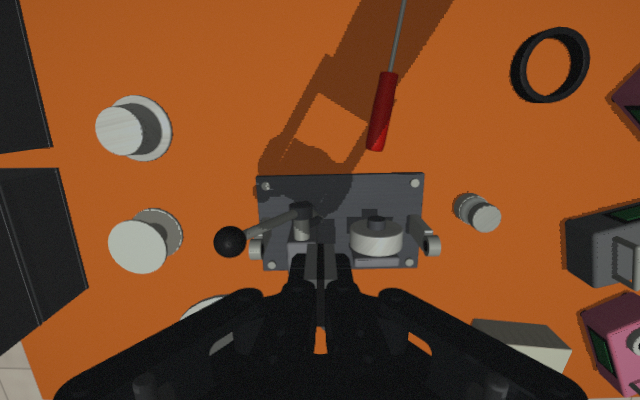

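The wrist picture shows the knob at (230,241), its stem running to (300,212) and no obstacle around it. I'll come down on its −y side.

{"name": "step_arm", "arguments": {
  "deltas": [
    [10, -45, 0, 0],
    [20, -90, 0, 0],
    [32, -130, 0, 0],
    [32, -140, 0, 0],
    [32, -140, -40, 0],
    [32, -140, -80, 0],
    [32, -140, -113, 0],
    [32, -140, -113, 0]
  ]
}}

```text
time: 4.25
eef_pos: [0.5275, -0.3444, 0.1719]
eef_rot: [-0.001, 1.0, 0.004, -0.004]
contact_force: [-0.6, 0.8, -0.6]
gripper_width: -0.0001
gripper_force: 0.0
```

{"name": "step_arm", "arguments": {
  "deltas": [
    [0, 10, 0, 0],
    [0, 20, 0, 0],
    [0, 30, 0, 0],
    [0, 40, 0, 0],
    [0, 50, 0, 0],
    [0, 60, 0, 0],
    [0, 70, 0, 0],
    [0, 80, 0, 0]
  ]
}}

```text
time: 5.05
eef_pos: [0.5314, -0.2689, 0.1818]
eef_rot: [0.0, 1.0, -0.002, 0.002]
contact_force: [0.7, -0.9, 1.6]
gripper_width: -0.0
gripper_force: 0.4
```

{"name": "step_arm", "arguments": {
  "deltas": [
    [0, 10, 0, 0],
    [0, 20, 0, 0],
    [0, 30, 0, 0],
    [0, 40, 0, 0],
    [0, 40, 0, 0],
    [0, 40, 0, 0]
  ]
}}

```text
time: 5.65
eef_pos: [0.5302, -0.2283, 0.1781]
eef_rot: [-0.0, 1.0, -0.0, -0.0]
contact_force: [0.2, 0.6, 0.1]
gripper_width: 0.0
gripper_force: 0.0
```

Run:
```python
from h import *
d=shot('top');P=cloud(d,d['pose']);print(r.observe()['eef_pos'])
cv2.imwrite('pics/t2.png',cv2.resize(d['img'][120:220,300:460,::-1],(800,500)))
```

```text
[ 0.53026128 -0.22859725  0.17824953]
```

View pics/t2.png

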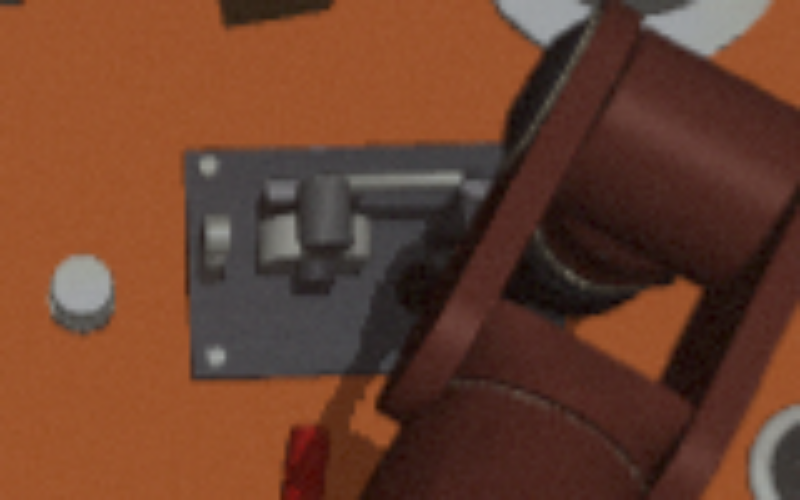

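The roller at (325,210) in the crop is now down on the wheel, so the lever is closed. Next I back off, rise and go to the counter.

{"name": "step_arm", "arguments": {
  "deltas": [
    [0, -10, 10, 0],
    [0, -15, 50, 0],
    [0, -10, 95, 0],
    [5, 20, 112, 0],
    [10, 65, 112, 0],
    [15, 115, 112, 0],
    [25, 165, 112, 0],
    [30, 215, 112, 0],
    [35, 265, 112, 0],
    [40, 310, 112, 0]
  ]
}}

```text
time: 6.7
eef_pos: [0.5708, 0.0826, 0.2916]
eef_rot: [0.0, 1.0, -0.0, 0.001]
contact_force: [0.3, -0.6, 0.2]
gripper_width: 0.0
gripper_force: 0.0
```

{"name": "step_arm", "arguments": {
  "deltas": [
    [5, 45, 0, 0],
    [10, 90, -10, 0],
    [15, 120, -20, 0],
    [15, 120, -20, 0],
    [15, 120, -20, 0]
  ]
}}

```text
time: 7.2
eef_pos: [0.5857, 0.201, 0.2705]
eef_rot: [-0.0, 1.0, -0.0, -0.0]
contact_force: [-0.4, 0.5, 1.2]
gripper_width: 0.0002
gripper_force: 0.0
```

Run:
```python
from h import *
from scipy.spatial.transform import Rotation as R
d=shot('top');P=cloud(d,d['pose']);cv2.imwrite('pics/t3.png',cv2.resize(d['img'][130:210,310:450,::-1],(770,440)))
s=P[140:205,330:445].reshape(-1,3);s=s[s[:,2]>.14];k=s[s[:,0]<.56];print('knob',k.mean(0),'roller z>.15:',(s[:,2]>.15).sum())
o=r.observe();T=np.eye(4);T[:3,:3]=R.from_quat(o['eef_rot']).as_matrix();T[:3,3]=o['eef_pos']
d=r.get_image('wrist');cv2.imwrite('pics/w3.png',d['img'][...,::-1])
print(o['eef_pos'],[(np.round(w(T@d['mount'],q['centre']),3),q['confidence']) for q in r.find_in('reset_button_top','wrist')])
P=cloud(d,T@d['mount']);m=(abs(P[...,2]-.08)<.006)&(abs(P[...,0]-.597)<.05)&(abs(P[...,1]-.275)<.04)&(d['img'].max(2)<70)
print(m.sum(),P[m].mean(0),P[m].min(0),P[m].max(0))
```

```text
knob [ 0.53240972 -0.18387428  0.19012235] roller z>.15: 99
[0.58585231 0.20039212 0.27100688] [(array([0.595, 0.277, 0.079]), 0.89)]
505 [0.59315218 0.27746735 0.08147491] [0.57999658 0.26449559 0.0742909 ] [0.60702927 0.29183817 0.08382335]
```

View pics/w3.png

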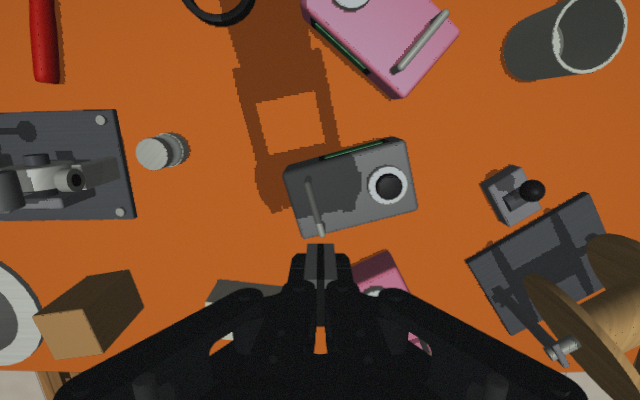

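View pics/t3.png

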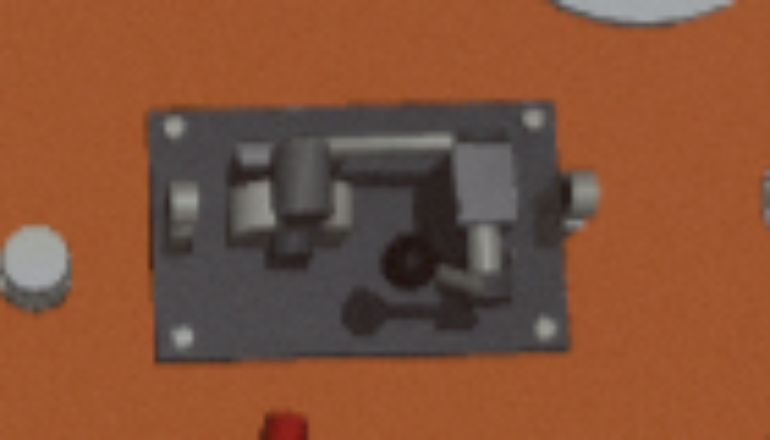

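The wrist view shows the button at (388,185) on the grey counter. The top crop shows the knob at (410,260), leaning to +y, and the roller on the wheel, so the lever is closed.

{"name": "step_arm", "arguments": {
  "deltas": [
    [5, 40, 0, 0],
    [9, 77, -20, 0],
    [9, 77, -65, 0],
    [9, 77, -110, 0],
    [9, 77, -150, 0],
    [9, 77, -176, 0],
    [9, 77, -176, 0],
    [9, 77, -176, 0]
  ]
}}

```text
time: 8.15
eef_pos: [0.595, 0.2776, 0.0953]
eef_rot: [0.001, 1.0, 0.0, 0.0]
contact_force: [0.1, -0.0, 0.3]
gripper_width: 0.0001
gripper_force: 0.0
```

{"name": "step_arm", "arguments": {
  "deltas": [
    [0, 0, -4, 0],
    [0, 0, -8, 0],
    [0, 0, -11, 0],
    [0, 0, -13, 0],
    [0, 0, -15, 0],
    [0, 0, -15, 0]
  ]
}}

```text
time: 8.75
eef_pos: [0.5945, 0.2785, 0.0797]
eef_rot: [-0.0, 1.0, 0.0, 0.0]
contact_force: [-0.9, -0.6, 2.9]
gripper_width: -0.0002
gripper_force: 1.3
```

{"name": "step_arm", "arguments": {
  "deltas": [
    [0, 0, -1, 0],
    [0, 0, -2, 0],
    [0, 0, -3, 0],
    [0, 0, -4, 0],
    [0, 0, -4, 0]
  ]
}}

```text
time: 9.25
eef_pos: [0.5945, 0.2785, 0.076]
eef_rot: [-0.0, 1.0, 0.0, 0.0]
contact_force: [-1.4, -1.5, 6.7]
gripper_width: -0.0001
gripper_force: 3.1
```

{"name": "step_arm", "arguments": {
  "deltas": [
    [0, 0, -1, 0],
    [0, 0, -2, 0],
    [0, 0, -2, 0],
    [0, 0, -2, 0]
  ]
}}

```text
time: 9.65
eef_pos: [0.5946, 0.2786, 0.0759]
eef_rot: [-0.0, 1.0, 0.0, 0.0]
contact_force: [-4.9, -1.8, 13.6]
gripper_width: -0.0003
gripper_force: 6.8
```

The position stayed put while the force went up to 13.6 N, so the button is at its stop. I'm releasing it now.

{"name": "step_arm", "arguments": {
  "deltas": [
    [0, 0, 4, 0],
    [0, 0, 10, 0],
    [0, 0, 30, 0],
    [0, 0, 70, 0],
    [0, 0, 120, 0],
    [0, -40, 160, 0],
    [0, -80, 180, 0],
    [0, -120, 180, 0],
    [0, -120, 180, 0],
    [0, -120, 180, 0]
  ]
}}

```text
time: 10.65
eef_pos: [0.5938, 0.1578, 0.2523]
eef_rot: [0.001, 1.0, 0.0, -0.001]
contact_force: [0.1, -0.6, -0.4]
gripper_width: -0.0
gripper_force: 0.0
```

Run:
```python
from h import *
from scipy.spatial.transform import Rotation as R
o=r.observe();T=np.eye(4);T[:3,:3]=R.from_quat(o['eef_rot']).as_matrix();T[:3,3]=o['eef_pos']
d=r.get_image('wrist');P=cloud(d,T@d['mount'])
cv2.imwrite('pics/w4.png',d['img'][...,::-1])
print(o['eef_pos'],o['contact_force'],[(np.round(w(T@d['mount'],q['centre']),3),q['confidence']) for q in r.find_in('reset_button_top','wrist')])
m=(abs(P[...,2]-.08)<.008)&(abs(P[...,0]-.597)<.05)&(abs(P[...,1]-.275)<.04)&(d['img'].max(2)<70)
print(m.sum(),np.median(P[m],0))
d=shot('top');P=cloud(d,d['pose']);s=P[140:205,330:445].reshape(-1,3);s=s[(s[:,2]>.14)&(s[:,2]<.22)&(s[:,0]<.56)];print('knob',s.mean(0))
```

```text
[0.59380533 0.15780587 0.25229766] [ 0.13337048 -0.64467351 -0.35091443] [(array([0.594, 0.274, 0.08 ]), 0.85), (array([0.596, 0.237, 0.062]), 0.36)]
615 [0.5926635  0.27671423 0.08169198]
knob [ 0.53244419 -0.1842067   0.18952856]
```

View pics/w4.png

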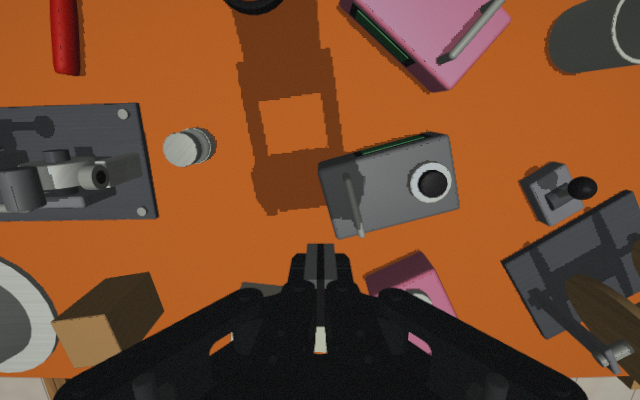

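The button at (433,182) is out again at 82 mm and the counter hasn't moved. The roller is on the wheel, and nothing is touching the robot.

```bash
python3 -c "
from plant import r
print(r.hand_in())"
```

```text
the job is handed in; nothing more can be done
None
```

The job is handed in, though no verdict came back: the roller lever snapped closed with the roller down on the wheel, and the reset button was pressed to its stop and came back out. The counter stayed in place, and I saw no sign that the brake lever or the other things on the bench were disturbed.

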